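Red palette knife to the washing-up crock

ROBOT

A 7-joint arm with a two-finger parallel gripper is mounted at the origin on the work surface. World frame = base frame: x ahead of the robot, y to its left, z up, the work surface at z = 0. Lengths are in mm, angles in rad, forces in N, time in s.
With the tool pointing down it reaches from about 400 to 925 mm from the base axis. Payload 5.6 kg.
Tool frame: the origin (TCP) lies at the very end of the fingers, on their centre line; the grasp point (between the pads) lies 19 mm behind it (manip.grip_depth is the distance from the TCP to the grasp point, in mm); z points along the fingers, y is the line along which they close (so a half turn about z gives the same grasp; the last joint's range is limited). The gripper opens to 85 mm and grips with 20 to 120 N. Pads are 22 mm wide; open, the fingers measure 114 mm over their backs; the gripper's body (76 mm by 85 mm) begins 54 mm behind the grasp point. The pads swing forward as they close: fully open they stand 13 mm farther back than shut.
Start: joints at [1.286, 0.468, -0.012, 1.603, 0.006, 1.071, -0.056], TCP at [155.601, -631.108, 231.29] pointing down, gripper open.
Joint ranges: [-2.53, 2.53], [-0.31, 2.02], [-1.57, 1.55], [0.28, 2.44], [-1.29, 4.43], [0.15, 1.84], [-2.92, 2.92]. Speed limits (rad/s): [2.57, 2.57, 3.14, 3.14, 3.14, 3.14, 3.14].

INTERFACE

Orientations are given as a unit quaternion [x, y, z, w].
In Python, from bench import manip, capture, silhouettes gives the robot as it stands. Calls block until the motion is done:
- manip.reach(position, orientation): joint-space move of the TCP to a pose.
- manip.move_linear(position, rotation=None, v=150, stop_force=None): straight line of the TCP; rotation=None keeps the orientation; v is the mean speed in mm/s. With stop_force (N) it stops when the force on the tool has changed by that much, and returns True; else False.
- manip.move_j(angles): joint-space move.
- manip.let_go() and manip.close_gripper(effort=None): open the fingers fully, or close them until they stop; effort is the grip in N (None keeps the last).
- manip.dwell(seconds).
- manip.solve_ik(position, orientation): joint angles nearest the present ones, or None.
- capture(name): name is "scene" or "top"; returns a dict with "frame" (480x640x3 uint8, red, green, blue), "vfov" (degrees; the focal length in pixels is half the picture's height over the tangent of half this angle, whatever the lens; pixels are square), "cx", "cy" (the principal point, pixels), "rvec" (rotation vector, rad) and "tvec" (3), from world to camera coordinates, as OpenCV has them. Camera axes: x right, y down, z forward; pixel columns grow to the right and rows downward; lengths in mm; the calibration is good to about 2 mm. A picture is of the moment at which its call begins. There is no depth.
A pose or a line that the arm cannot do raises manip.IKError and nothing moves.
- manip.sign_off(): hands the job in; it is judged then, once.
Trained networks look in the newest picture that a camera, given by its name, has taken for a name from the list of things; names that differ only in an ending like _2 or _b are one class to them, and where a whole thing is asked for, a point or a joint stands for the part that bears it (a point fixed in the world has none). Each returns a list of dicts, best first, with "p" (0 to 1); they miss things now and then, are a little off and sometimes report something else, mostly with a low value. They report only what shows in the picture. A call takes as long as a camera call. They do not tell look-alikes from the thing itself.
- silhouettes(camera, query): "mask" (480x640 bool, what is visible of it) and "at" ([column, row] in pixels, amid what is visible of it).
Readings, each from a call of its own:
- manip.get_time_s(): time.
- manip.get_joint_positions(): joint angles.
- manip.get_qd(): joint speeds.
- manip.get_tau(): joint torques, N m.
- manip.get_position(): TCP position.
- manip.get_tcp_rot(): TCP orientation.
- manip.get_contact_force(): force on the tool from outside, world axes, zero at the start.
- manip.get_ft_torque(): the same for the moment, N m.
- manip.get_width(): finger opening in mm.
- manip.get_grip_force(): force on a finger pad.
Only numpy, scipy, OpenCV 4.12 (cv2) and the standard library are available. Lean on these libraries where they do the work, as an engineer would, in place of code of your own. Each camera call takes 0.05 s, during which the arm holds its last target. There are 200 camera calls.

TASK

The red-handled palette knife is due for washing up: pull it straight up out of the knife stand and stand it, blade down, in the white crock. Lower it in gently rather than dropping it, let go, and leave the yellow and green knives in their slots and the crock upright where it is.

Things in the scene. Friction and masses are not known exactly. Their poses are not given: they have to be found in the camera images.
- red_knife_centre (a point): Red-handled palette knife, blade down in a slot of the stand. Length 200 mm: steel blade 24 x 4 mm (lower 106), ferrule, round handle 18 mm thick (top 84, last 8 tapered). About 0.1 kg. Point: its centre, 100 mm from either end. z: up the knife to the handle; y: across the blade, along the row of slots; x: across the row. Leans up to 4 degrees. Handle top about 207 mm above the table.
- yellow_knife_centre (a point): Centre of the yellow-handled knife, same shape and axes, to be left in its slot. The stand: fixed steel block 70 x 230 mm, 80 mm tall, with a row of three slots 75 mm apart, each 28 x 8 mm and 73 mm deep. A knife is free once lifted 75 mm straight up.
- green_knife_centre (a point): Centre of the green-handled knife, same shape and axes, in the remaining slot of the stand; to be left there.
- crock: Empty white ceramic crock, a straight round pot 76 mm in outer diameter and 110 mm tall, wall 4 mm (mouth 68 mm wide), inner floor 8 mm above its underside; about 0.9 kg, standing loose on the table. Origin: centre of its underside; z up along its axis. A knife let go in it leans against the rim, which is fine.
Things that resemble listed ones, but are neither listed nor needed, are in the scene too. What is shaped like the part that bears red_knife_centre but black or purple is not meant. What is shaped like the crock but purple or turquoise is not meant.

How it is judged:
By the outcome, as a careful person would: the job done as asked, in the order asked, and still so for the second after the job is handed in, with the robot touching nothing.
It also fails if it takes over 40 s, if anything falls off the work surface, if the arm or the gripper's body presses on something with over 40 N, if the wrist force passes 120 N, or if a joint passes its speed limit or range.

## Working session

There is one attempt and no reset: what is moved stays moved. The work goes in short steps, each a Python script; the robot and the scene stay as the last script left them, time stands still between calls to the robot, and variables do not carry over. Pictures are saved under pics/ and viewed, at most 10 in all, crops included, and the job is handed in when it is done.

```bash
mkdir -p pics; cat > h.py <<'E'
import numpy as np, cv2
from bench import manip, capture, silhouettes
def cam(c):
    f=240/np.tan(np.radians(c["vfov"]/2)); K=np.array([[f,0,c["cx"]],[0,f,c["cy"]],[0,0,1]])
    R=cv2.Rodrigues(np.array(c["rvec"],float))[0]; return K,R,np.array(c["tvec"],float).ravel()
def proj(c,X):
    K,R,t=cam(c); p=K@(R@np.array(X,float)+t); return p[:2]/p[2]
def ray(c,uv):
    K,R,t=cam(c); d=R.T@np.linalg.inv(K)@np.array([uv[0],uv[1],1.]); return -R.T@t, d/np.linalg.norm(d)
def onz(c,uv,z):
    o,d=ray(c,uv); return o+d*(z-o[2])/d[2]
def save(n,im): cv2.imwrite(f"pics/{n}.png",im[...,::-1])
E
python3 - <<'E'
from h import *
ims=[]
for n in("scene","top"):
    c=capture(n); ims.append(c["frame"]); save(n,c["frame"])
    print(n,c["vfov"],c["cx"],c["cy"],c["rvec"],c["tvec"],ray(c,(320,240)))
    for q in("red_knife_centre","yellow_knife_centre","green_knife_centre","crock"):
        for s in silhouettes(n,q):
            m=s["mask"]; print(q,round(s["p"],2),np.round(s["at"]),m.sum(),np.median(c["frame"][m],0))
E
```

```text
scene 47.17952231201942 318.9098337657958 244.1537330897534 [ 2.46342595  1.0494898  -0.27896145] [-346.20429117 -314.55588326 1177.67121018] (array([ 849.93863156, -319.90579181,  883.72897494]), array([-0.35298443,  0.32681469, -0.87669502]))
red_knife_centre 0.85 [303. 218.] 589 [33. 31. 29.]
red_knife_centre 0.72 [260. 287.] 560 [140.  81.  69.]
red_knife_centre 0.72 [192. 349.] 651 [78. 49. 87.]
green_knife_centre 0.94 [219. 268.] 527 [ 72. 110.  73.]
crock 0.84 [388. 132.] 2393 [ 37. 101.  93.]
crock 0.75 [436. 169.] 2577 [151. 145. 129.]
crock 0.72 [393. 213.] 2690 [78. 42. 88.]
top 42.515515945417626 311.814022036568 239.89538971269548 [ 2.19045992 -2.13424151  0.13015564] [ -50.6458465   534.54013259 1013.98269588] (array([ 413.52011627,  -35.03571648, 1069.68812028]), array([ 0.11701163, -0.01489209, -0.99301888]))
red_knife_centre 0.84 [473. 232.] 527 [59. 30. 66.]
red_knife_centre 0.63 [309. 257.] 213 [28. 27. 28.]
red_knife_centre 0.59 [395. 226.] 332 [152.5  71.   62. ]
yellow_knife_centre 0.68 [379. 176.] 322 [154. 127.  83.]
green_knife_centre 0.49 [410. 269.] 296 [ 83.5 124.5  91. ]
crock 0.92 [220. 219.] 2242 [118.  57. 131.]
crock 0.91 [133. 294.] 2602 [30. 90. 82.]
crock 0.55 [396. 224.] 291 [132.  65.  57.]
```

View pics/scene.png

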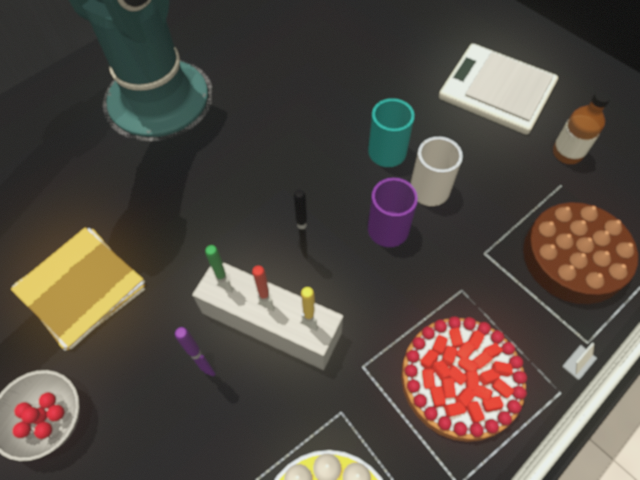

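View pics/top.png

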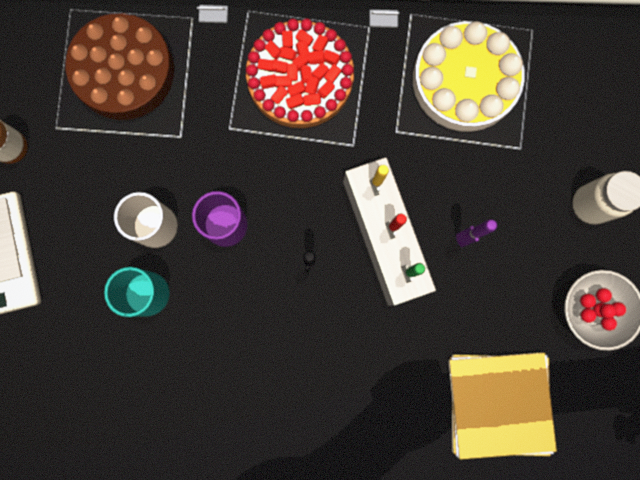

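The scene view shows the stand with green (215,262), red (261,283) and yellow (308,303) handles. In the top view the red one is at (397,222). 
- **Red knife look-alikes (scene view):** black knife (301,212) and purple knife (192,349). I choose the red handle at (261,283), the middle slot.
- **Crock look-alikes (scene view):** turquoise (390,132) and purple (393,212). I choose the white one at (436,170), which is at (147,220) in the top view.

```bash
cat > fit.py <<'E'
from h import *
from scipy.optimize import minimize
S=4
def hull(c,pts,shape,off):
    p=np.array([proj(c,x) for x in pts]); p=(p-off+.5)*S
    m=np.zeros((shape[0]*S,shape[1]*S),np.uint8)
    cv2.fillConvexPoly(m,cv2.convexHull(p.astype(np.float32)).astype(np.int32),1); return m>0
a=np.linspace(0,2*np.pi,24,endpoint=False); circ=np.c_[np.cos(a),np.sin(a),0*a]
def solid(base,ax,segs):
    return np.vstack([base+ax*h+circ*r for h,r in segs])
def axis(tx,ty): v=np.array([tx,ty,1.]); return v/np.linalg.norm(v)
# knife: x,y at z=80 (stand top), lean; z bottom=7
def knife(p): ax=axis(p[2],p[3]); b=np.array([p[0],p[1],80])-ax*73; return solid(b,ax,[(116,9),(192,9),(200,5)])
def crock(p): return solid(np.array([p[0],p[1],0]),np.array([0,0,1.]),[(0,38),(110,38)])
def fit(views,model,p0,steps,pen=lambda p:0):
    V=[]
    for c,m,box in views:
        x0,y0,x1,y1=box; mm=cv2.resize(m[y0:y1,x0:x1].astype(np.uint8),None,fx=S,fy=S,interpolation=0)>0
        V.append((c,mm,np.array([x0,y0]),(y1-y0,x1-x0)))
    def cost(p):
        s=0
        for c,mm,o,sh in V:
            h=hull(c,model(p),sh,o); s+=1-(h&mm).sum()/(h|mm).sum()
        return s+pen(p)
    sim=np.vstack([p0]+[np.array(p0)+np.eye(len(p0))[i]*steps[i] for i in range(len(p0))])
    for _ in range(3):
        r=minimize(cost,sim[0],method="Nelder-Mead",options=dict(initial_simplex=sim,xatol=1e-3,fatol=1e-4,maxiter=300))
        sim=np.vstack([r.x]+[r.x+np.eye(len(p0))[i]*steps[i]*.4 for i in range(len(p0))])
    return r.x,r.fun
def huemask(c,box,f):
    h=cv2.cvtColor(c["frame"],cv2.COLOR_RGB2HSV).astype(int); m=f(h[...,0],h[...,1],h[...,2])
    o=np.zeros(m.shape,bool); x0,y0,x1,y1=box; o[y0:y1,x0:x1]=m[y0:y1,x0:x1]
    n,l,st,_=cv2.connectedComponentsWithStats(o.astype(np.uint8)); return l==1+np.argmax(st[1:,4]) if n>1 else o
E
cat > m1.py <<'E'
from fit import *
s=capture("scene"); t=capture("top")
hue={"red":(lambda h,s_,v:((h<8)|(h>172))&(s_>110)&(v>60)),"yellow":(lambda h,s_,v:(h>15)&(h<35)&(s_>110)&(v>60)),"green":(lambda h,s_,v:(h>45)&(h<80)&(s_>90)&(v>40))}
B={"red":((245,255,280,305),(383,205,413,240)),"yellow":((293,280,325,325),(365,160,395,192)),"green":((200,240,232,282),(398,258,432,284))}
vis=[s["frame"].copy(),t["frame"].copy()]
K={}
for k in B:
    ms=[huemask(c,b,hue[k]) for c,b in zip((s,t),B[k])]
    p0=onz(t,np.mean(np.argwhere(ms[1]),0)[::-1],165)
    x,f=fit([(s,ms[0],B[k][0]),(t,ms[1],B[k][1])],knife,[p0[0],p0[1],0,0],[8,8,.05,.05])
    K[k]=x; print(k,ms[0].sum(),ms[1].sum(),np.round(x,3),round(f,3),"deg",np.degrees(x[2:]).round(1))
    for c,v in zip((s,t),vis):
        q=np.array([proj(c,y) for y in knife(x)],np.float32); cv2.polylines(v,[cv2.convexHull(q).astype(np.int32)],True,(0,255,255))
w=lambda h,s_,v:(s_<75)&(v>55)
bs,bt=(405,130,470,212),(105,185,185,255)
ms=[huemask(c,b,w) for c,b in zip((s,t),(bs,bt))]
x,f=fit([(s,ms[0],bs),(t,ms[1],bt)],crock,list(onz(t,(147,220),55)[:2]),[8,8])
print("crock",x.round(1),f,[m.sum() for m in ms])
for c,v in zip((s,t),vis):
    q=np.array([proj(c,y) for y in crock(x)],np.float32); cv2.polylines(v,[cv2.convexHull(q).astype(np.int32)],True,(255,0,255))
print("stand corners",[onz(t,u,80)[:2].round() for u in((345,172),(387,158),(435,290),(392,304))])
d=K["yellow"][:2]-K["green"][:2]; print("row",d,np.linalg.norm(d),np.degrees(np.arctan2(d[1],d[0])))
A=cv2.resize(vis[0][120:360,180:480],None,fx=1.33,fy=1.33,interpolation=2); Bv=cv2.resize(vis[1][150:310,100:440],(399,188))
C=cv2.resize(vis[1][150:310,340:440],(370,592)); 
o=np.zeros((592,780,3),np.uint8); o[:A.shape[0],:A.shape[1]]=A; o[360:548,:399]=Bv; o[:592,405:775]=C; save("fit1",o)
E
python3 m1.py
```

```text
red 329 190 [ 5.52866e+02 -1.64129e+02 -3.40000e-02  3.10000e-02] 0.451 deg [-1.9  1.8]
yellow 335 215 [ 6.21224e+02 -1.34675e+02 -1.30000e-02  5.00000e-03] 0.444 deg [-0.7  0.3]
green 321 162 [ 4.78762e+02 -1.93155e+02 -1.00000e-03  5.00000e-02] 0.511 deg [-0.   2.9]
crock [558.2 239.2] 0.3467462868717661 [np.int64(3565), np.int64(2744)]
stand corners [array([643., -88.]), array([ 669., -157.]), array([ 454., -236.]), array([ 430., -167.])]
row [142.46141495  58.47983626] 153.9972272454746 22.31795229652348
```

View pics/fit1.png

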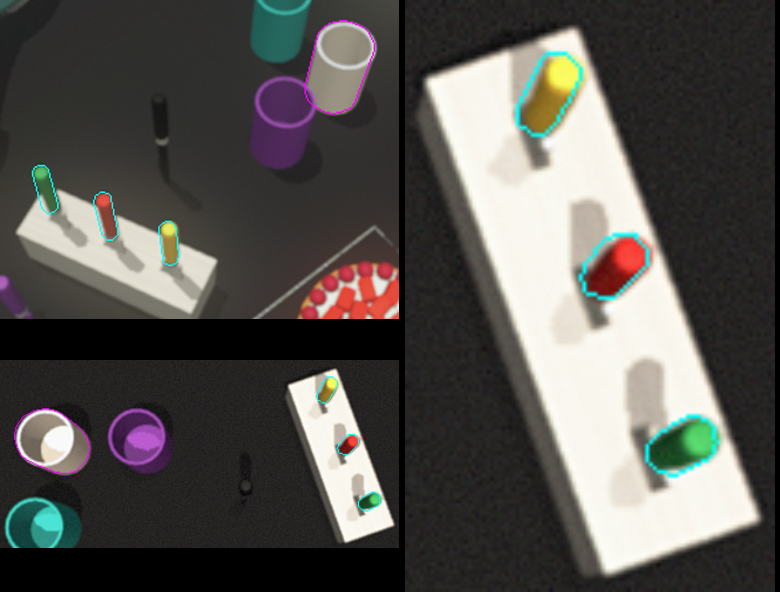

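The close crops confirm it: the outlines sit on the red handle in the middle slot and on the white crock. Next I approach and grip, with the fingers closing across the row.

```bash
cat >> h.py <<'E'
from scipy.spatial.transform import Rotation as Ro
def pose(grasp,ax,yaw,flip):
    z=-np.array(ax)/np.linalg.norm(ax); y=np.array([-np.sin(yaw),np.cos(yaw),0])*(1 if not flip else -1)
    y-=z*(y@z); y/=np.linalg.norm(y); R=np.c_[np.cross(y,z),y,z]
    return (np.array(grasp)+z*manip.grip_depth).tolist(), Ro.from_matrix(R).as_quat().tolist()
E
cat > m2.py <<'E'
from h import *
print(manip.get_time_s(),manip.grip_depth)
ax=np.array([-.034,.031,1]); base=np.array([552.5,-163.8,80]); g=base+ax*88; yaw=np.radians(20.3)
opts=[]
for fl in(0,1):
    p,q=pose(g+[0,0,150],ax,yaw,fl); j=manip.solve_ik(p,q); p1,q1=pose(g,ax,yaw,fl)
    pc,qc=pose([558,239,270],[0,0,1],yaw,fl)
    j2=manip.solve_ik(p1,q1); j3=manip.solve_ik(pc,qc); print(fl,*[None if k is None else np.round(k,2) for k in(j,j2,j3)])
    if j is not None and j2 is not None: opts.append((abs(j[6])+(9 if j3 is None else abs(j3[6])),fl))
fl=min(opts)[1]; print("flip",fl)
p0=np.array(manip.get_position()); manip.move_linear((p0+[0,0,90]).tolist(),v=250)
p,q=pose(g+[0,0,150],ax,yaw,fl); manip.reach(p,q)
p,q=pose(g,ax,yaw,fl); print("stop",manip.move_linear(p,v=120,stop_force=10))
f0=np.array(manip.get_contact_force())
manip.close_gripper(40); print(manip.get_width(),manip.get_grip_force(),np.array(manip.get_contact_force())-f0,manip.get_time_s())
save("grip",capture("scene")["frame"][120:380,150:480])
E
python3 m2.py
```

```text
0.6 18.700000000000003
0 [ 1.13  0.61 -1.31  1.7   0.65  1.3   1.61] [ 1.1   0.9  -1.33  1.84  0.99  1.2   1.37] [ 0.29  0.65 -1.1   1.64  0.61  1.24  0.99]
1 [ 0.58  0.29 -0.44  1.73  0.17  1.12 -1.13] [ 0.51  0.45 -0.38  1.87  0.26  0.82 -1.22] [ 0.16  0.53 -0.86  1.65  0.43  1.16 -2.02]
flip 0
stop False
16.868713728939625 38.76628339290619 [-1.01555178  2.14481007  2.72661247] 5.3333
```

View pics/grip.png

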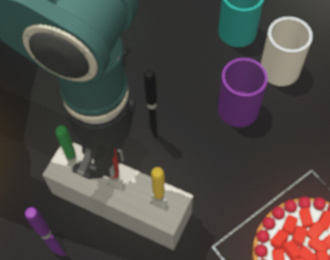

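The picture shows the gripper on the red handle, with green and yellow clear of it. The width reads 16.9 mm, so it is held. Now I lift.

```bash
python3 - <<'E'
from h import *
p=np.array(manip.get_position())
for d,z in((0.017,85),(0,75)):
    p=p+np.array([-d*z,d*z*.9,z]); print("stop",manip.move_linear(p.tolist(),v=100 if d else 200,stop_force=15 if d else None),np.round(manip.get_contact_force(),1),manip.get_width())
print(p,manip.get_position(),manip.get_time_s())
save("lift",capture("scene")["frame"][60:380,150:480]); t=capture("top")["frame"]; save("liftt",t)
E
```

```text
stop False [-0.2 -0.2 -1.7] 16.84960210446926
stop False [-0.3 -0.3 -2.2] 17.490451335678845
[ 548.6584811  -159.59027703  309.47388396] [ 548.12074377 -159.84673274  308.45689915] 6.9083
```

View pics/lift.png

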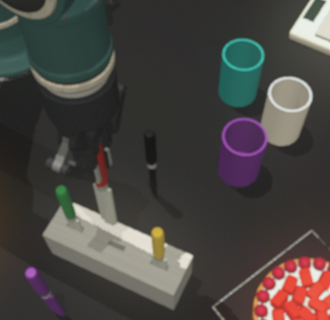

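The knife is out of its slot and held, with the blade tip clear of the stand at about (108,222) in the crop. I'll raise it above the black knife, carry it over the crock and look again.

```bash
cat > m3.py <<'E'
from h import *
import sys
yaw=np.radians(20.3); C=np.array([558.2,239.2])
p=np.array(manip.get_position()); q0=manip.get_tcp_rot()
manip.move_linear((p+[0,0,65]).tolist(),v=200)
best=None
for yd in(20.3,60,90,-20):
  for s in(1,-1):
    y=np.radians(yd); u=np.array([np.cos(y),np.sin(y),0])*s; ax=np.array([0,0,1])+u*np.tan(np.radians(8)); ax/=np.linalg.norm(ax)
    js=[]
    for zb in(215,130,10):
        b=np.array([*C,zb])-u*8; pp,qq=pose(b+ax*161,ax,y,0); js.append(manip.solve_ik(pp,qq))
    ok=all(j is not None for j in js)
    if ok:
        d=np.abs(np.array(js[0])-manip.get_joint_positions()).max(); print(yd,s,d.round(2),np.round(js[0],2),np.round(js[2],2))
        if best is None or d<best[0]: best=(d,yd,s,js[0],pp,qq)
print(best[1:3]); d,yd,s=best[:3]
y=np.radians(yd); u=np.array([np.cos(y),np.sin(y),0])*s; ax=np.array([0,0,1])+u*np.tan(np.radians(8)); ax/=np.linalg.norm(ax)
pp,qq=pose(np.array([*C,215])-u*8+ax*161,ax,y,0); manip.reach(pp,qq)
b=np.array([*C,215])-u*8; print("tip expected",b,"ax",ax,"t",manip.get_time_s())
o=[]
for n in("scene","top"):
    c=capture(n); np.save(n+".npy",c,allow_pickle=True); e=proj(c,b); h=proj(c,b+ax*110); print(n,e,h)
    f=c["frame"].copy(); x,yy=np.clip(e.astype(int),[65,75],[575,405])
    f=cv2.resize(f[yy-75:yy+75,x-65:x+65],None,fx=3,fy=3)
    for k,cl in((e,(255,0,0)),(h,(0,255,0))):
        cv2.circle(f,tuple(int(v) for v in (k-[x-65,yy-75])*3),4,cl,1)
    o.append(f)
save("over",np.hstack(o))
E
python3 m3.py
```

```text
20.3 1 0.93 [ 0.24  0.68 -1.16  1.37  0.54  1.6   1.04] [ 0.2   0.84 -1.02  1.59  0.68  1.27  0.95]
20.3 -1 0.75 [ 0.42  0.45 -1.18  1.64  0.49  1.22  1.07] [ 0.23  0.61 -0.92  1.87  0.69  0.85  0.9 ]
60 1 0.94 [ 0.22  0.7  -1.23  1.4   0.66  1.63  1.64] [ 0.18  0.86 -1.08  1.61  0.8   1.31  1.53]
60 -1 0.65 [ 0.52  0.56 -1.33  1.61  0.53  1.27  1.75] [ 0.38  0.72 -1.09  1.84  0.73  0.92  1.61]
90 1 0.92 [ 0.24  0.69 -1.29  1.45  0.73  1.61  2.11] [ 0.18  0.85 -1.12  1.67  0.88  1.29  1.97]
90 -1 0.64 [ 0.52  0.67 -1.4   1.56  0.57  1.36  2.25] [ 0.43  0.83 -1.19  1.78  0.77  1.03  2.14]
-20 1 1.22 [ 0.28  0.61 -1.07  1.41  0.4   1.49  0.45] [ 0.23  0.78 -0.95  1.63  0.55  1.15  0.37]
-20 -1 1.34 [ 0.27  0.43 -1.07  1.61  0.52  1.28  0.33] [ 0.1   0.6  -0.84  1.84  0.71  0.93  0.14]
(90, -1)
tip expected [558.2 247.2 215. ] ax [-8.52189463e-18 -1.39173101e-01  9.90268069e-01] t 8.9083
scene [454.81519478 109.07505215] [463.84139946  61.30853363]
top [110.47220726 203.38860022] [ 94.59303032 188.1349507 ]
```

View pics/over.png

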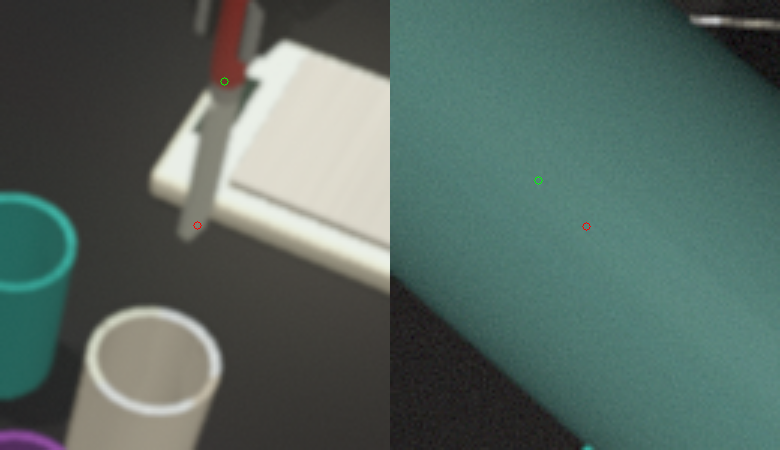

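In the scene crop the blade hangs over the crock, with its tip about 4 px beyond the prediction (a few mm). The mouth has room for that. I'll lower it with a contact stop.

```bash
cat > m4.py <<'E'
from h import *
p=np.array(manip.get_position())
s1=manip.move_linear((p-[0,0,185]).tolist(),v=120,stop_force=6); z1=215-(p[2]-manip.get_position()[2]); s2=None
if not s1:
    p2=np.array(manip.get_position()); s2=manip.move_linear((p2-[0,0,28]).tolist(),v=20,stop_force=3)
print(s1,z1,s2,"tip z",215-(p[2]-manip.get_position()[2]),np.round(manip.get_contact_force(),1),manip.get_time_s())
c=capture("scene"); save("low",cv2.resize(c["frame"][50:250,330:530],None,fx=2.5,fy=2.5))
E
python3 m4.py
```

```text
False 30.741644256163852 True tip z 9.066671606633435 [-0.4 -0.6  4.4] 11.6833
```

View pics/low.png

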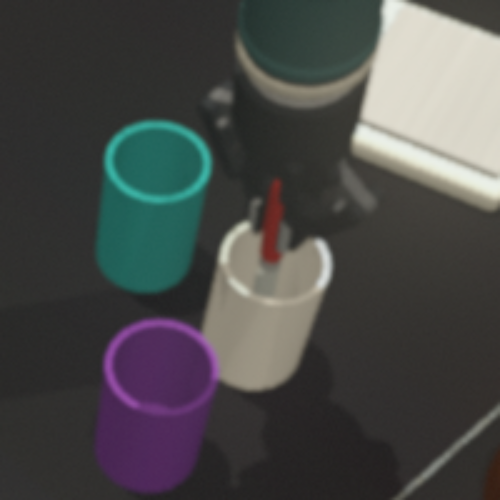

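The tip is resting on the crock floor: contact came at z≈9 mm, the handle is inside the mouth at about (270,260) in the crop, and the crock is upright. Releasing.

```bash
python3 - <<'E'
from h import *
manip.let_go(); manip.dwell(.6)
z=Ro.from_quat(manip.get_tcp_rot()).as_matrix()[:,2]; p=np.array(manip.get_position())
print(manip.move_linear((p-z*110).tolist(),v=100,stop_force=8),np.round(manip.get_contact_force(),1))
p=np.array(manip.get_position()); 
try: manip.move_linear((p+[-150,0,60]).tolist(),v=200)
except manip.IKError as e: print(e)
manip.dwell(.5)
print(manip.get_time_s())
c=capture("scene"); save("end",cv2.resize(c["frame"][40:380,150:530],None,fx=1.7,fy=1.7))
E
```

```text
False [0.7 0.9 0.1]
15.7083
```

View pics/end.png

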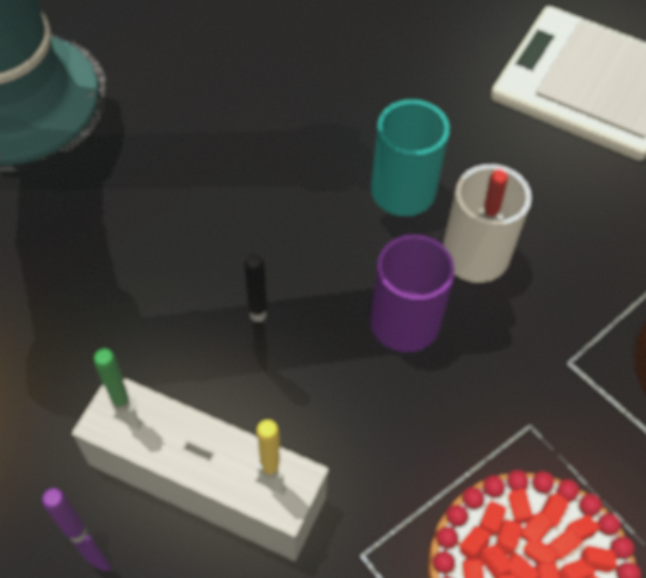

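The red knife stands in the white crock at (495,195), the crock is upright, and green (110,378) and yellow (268,447) are still in their slots.

```bash
python3 -c "
from h import *
print(manip.sign_off())"
```

```text
the job is handed in; nothing more can be done
None
```

The red-handled knife is standing blade down in the white crock, lowered to the floor before release; the crock is upright, the yellow and green knives are in their slots, and the job was handed in at about 16 s.

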